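# Index a pallet past its spring lock

## Robot

A 6-joint arm with a two-finger parallel gripper is mounted at the origin on a cart in front of the work surface, level with it; the furniture and walls round the work are solid. World frame = base frame: x ahead of the robot, y to its left, z up, the work surface at z = 0. Lengths are in m, angles in rad, forces in N, time in s.
With the tool pointing down it reaches from about 0.35 to 0.725 m from the base axis. Payload 6 kg.
Tool frame: the origin (TCP) lies on the front face of the gripper's body, between the roots of the fingers; the fingertips stand 73 mm ahead of it and the grasp point (between the pads) lies 54 mm ahead of it; z points along the fingers, y is the line along which they close (so a half turn about z gives the same grasp; the last joint's range is limited). The gripper opens to 85 mm and grips with 20 to 120 N. Pads are 22 mm wide; open, the fingers measure 114 mm over their backs; the gripper's body (76 mm by 85 mm) begins 54 mm behind the grasp point. The pads swing forward as they close: fully open they stand 13 mm farther back than shut.
Start: joints at [1.445, 0.04, 0.085, 0, -1.615, -0.334], TCP at [0.266, 0.538, 0.304] pointing down, gripper open.
Joint ranges: [-2.56, 2.56], [-1.29, 2.01], [-1.08, 1.49], [-3.29, 1.98], [-2.81, -0.18], [-2.99, 2.99]. Speed limits (rad/s): [2.57, 2.57, 3.01, 3.14, 3.14, 3.14].

## Interface

Orientations are given as a unit quaternion [w, x, y, z].
In Python, from workcell import env gives the robot as it stands. The module is installed in compiled form; this text tells all that it offers.
- The arm moves only by the tool carry_out, never from a script. Its argument "rows" is a list of rows, each a list of 7 numbers: the opening, from 0 (shut) to 1 (fully open), then the shift along the world's x, y, z in m, then the turn, a rotation vector about the world's x, y, z in degrees. A call has 1 to 5 rows; each row is the pose to reach, as a shift and turn from the pose commanded when the call began; what a row does not reach only later rows make up. A row lasts 1/8 s, in which the tool goes at most 62.5 mm and 10.7 degrees, less where a joint would pass 70% of its speed; a pose out of reach is approached as far as the arm can. A call with a gripper value outside its range is refused whole. The fingers move at their own pace and stop on an object; "squeeze" is the grip in N (left out, the last holds). Time passes only in rows, so rows that repeat a pose let the fingers close. It gives the time, the measured TCP pose, the force, the opening and the grip force at its end, in the units of the state.
- env.read_state(): the state, without advancing time (a new reading comes with each control period).
- env.camera(name): name is "scene" or "top" or "wrist"; returns (picture, depth): 480x640x3 uint8, red, green, blue; 480x640 float32, m along the optical axis (not along the pixel's ray), 0 where there is no reading.
- env.get_calibration(name): a dict with "mtx" (3x3 intrinsics, pixels), "R" (3x3) and "t" (3): a world point X has camera coordinates R X + t; the wrist camera has in their place "tool_from_camera" (4x4, takes a point from camera to tool coordinates, whose origin is the TCP and whose axes are the flange's). Camera axes: x right, y down, z forward; pixel columns grow to the right and rows downward; lengths in m; the calibration is good to about 2 mm. A picture is of the moment at which its call begins: read the wrist's pose just before it. get_calibration takes no time and is no camera call.
- env.close_job(): hands the job in; it is judged then, once.
The state is a dict: "t": time; "joint_positions": joint angles; "joint_velocities": joint speeds; "joint_torque": joint torques, N m; "eef_pos": TCP position; "eef_rot": TCP orientation; "wrist_force": force on the tool from outside, world axes, zero at the start; "moment": the same for the moment, N m; "finger_gap": finger opening in m; "grasp_force": force on a finger pad.
Only numpy, scipy, OpenCV 4.12 (cv2) and the standard library are available. Lean on these libraries where they do the work, as an engineer would, in place of code of your own. Each camera call takes 0.05 s, during which the arm holds its last target. There are 200 camera calls.

## Task

Press the spring-loaded release bar beside the slideway down with the fingertips and, keeping it held down, push the workpiece pallet along the slideway past the lock pin until it is fully home against the end stop. Then let go so that the bar and its pin spring back up behind the pallet and lock it in. Grip and lift nothing, and leave everything else standing where it is.

Things in the scene. Friction and masses are not known exactly. Their poses are not given: they have to be found in the camera images.
- slideway: Fixed slideway on a 292 x 132 x 12 mm grey base plate. Origin on the work surface under the middle of the bed; +X is the direction in which the pallet must go, +Y the side of the release bar, Z up. Bed top at z = 22 mm; along it run two low dark guides at Y = -26 and +26 mm, tops at z = 28 mm.
- stop_face (a point): Middle of the face of the end stop, an aluminium block across the far (+X) end of the bed, at X = 121 mm in the slideway's frame; the block's top is at z = 42 mm.
- pin_top (a point): Top of the lock pin, round, upright, 10 mm thick, at X = 22, Y = 0 in the slideway's frame. Up, it stands 8 mm above the bed (z = 30 mm) and bars the pallet's way. It is one piece with the release bar and sinks and rises with it.
- bar_top (a point): Middle of the top face of the release bar, a flat steel strip beside the bed: 170 mm long (slideway X from -140 to +30 mm), 24 mm wide (Y from 29 to 53 mm), top at z = 40 mm when up. It may be pressed anywhere along its length, and a fingertip may slide along it while pressing.
- release_bar (a joint): Downward travel of release bar and lock pin, m: 0 = up, 0.012 = fully down (bar top at z = 28 mm). The pallet can pass from 0.008 on; 0.010 is a good depth. The spring pushes up with about 3 N at first and 7 N fully down, and lifts the bar when let go.
- pallet: Loose aluminium pallet, 0.45 to 0.75 kg with the milled block (32 x 56 x 22 mm) fixed on it. Origin at the centre of its underside, axes as the slideway's. Plate 90 (X) x 44 (Y) x 16 mm, hollow below: let up early, the pin catches in the hollow. Starts with its front 5 to 30 mm before the pin; home when its origin is at X = 76 mm of the slideway (front on the stop, rear 4 mm past the pin).
- push_face (a point): Place to push the pallet (2 to 6 N until it meets the stop, towards slideway +X) with a fingertip that stands on the pressed bar: middle of the rear end face of the pallet's flange. The flange runs the pallet's whole length (X -45 to +45 mm) out over the bar: Y 17 to 54 mm, z 21 to 33 mm above the pallet's underside, 3 mm clear of the raised bar.
- hub_a: Bystander: turned steel hub, 30 mm across, 22 mm high, standing on the base plate on the side away from the release bar. Origin at the centre of its underside.
- hub_b: Bystander: turned steel hub, 32 mm across, 22 mm high, standing beside the first. Origin at the centre of its underside.
- setup_block: Bystander: grey setup block with holes, 51 x 76 x 25 mm, lying on the surface. Origin at the centre of its underside.
- wash_bottle: Bystander: white wash bottle with a red cap and bent spout, 54 x 86 x 169 mm. Origin at the centre of its underside.
- tape_roll: Bystander: roll of tape lying flat, 100 mm across, 25 mm high. Origin at the centre of its underside.
- hex_key: Bystander: black hex key, 34 x 109 x 8 mm, lying on the surface. Origin at the centre of its underside.

How it is judged:
On the way:
1. the pallet passes over the lock pin with the release bar held down (x of pallet in the frame of slideway between -0.011 and 0.06 m and value of joint release_bar above 0.0075 m), for 0.1 s.
At the end, for the whole second after the job is handed in: The pallet lies flat between the guides, at rest, within 4.5 mm of the end stop, and the release bar is up (within 2 mm), its pin standing behind the pallet (x of pallet in the frame of slideway between 0.0715 and 0.078 m and y of pallet in the frame of slideway between -0.004 and 0.004 m and z of pallet in the frame of slideway below 0.025 m and angle between pallet's own z axis and vertical below 0.05 rad and linear speed of pallet below 0.01 m/s and value of joint release_bar below 0.002 m); the robot touches nothing.
It fails at once if the release bar let up while the pallet is passing over the pin (x of pallet in the frame of slideway between -0.011 and 0.054 m and value of joint release_bar below 0.006 m).
It fails at once if the pallet lifted or tipped off the bed (z of pallet in the frame of slideway above 0.03 m or angle between pallet's own z axis and vertical above 0.15 rad).
It fails at once if a bystander moved by more than 15 mm (distance of any of hub_a, hub_b, setup_block, wash_bottle, tape_roll, hex_key from where it was at the start of the episode above 0.015 m).
It also fails if it takes over 45 s, if anything falls off the work surface, if the arm or the gripper's body presses on something with over 40 N, if the wrist force passes 120 N, or if a joint passes its speed limit or range.

## Working session

There is one attempt and no reset: what is moved stays moved. The work goes in short steps, Python scripts to look and compute and a tool call to move; the robot and the scene stay as the last step left them, time stands still between calls to the robot, and variables do not carry over. Pictures are saved under pics/ and viewed, at most 10 in all, crops included, and the job is handed in when it is done.

Besides the shell and the picture viewer there is one more tool, called after ">>>" as name([rows], argument=value, ...), one row to a line, values as JSON. carry_out: Moves the arm, as the interface text tells. Its arguments: {"type":"object","properties":{"rows":{"type":"array"},"squeeze":{"type":"number"}},"required":["rows"]}

```bash
mkdir -p pics
python3 - <<'E'
from workcell import env
import cv2,numpy as np
s=env.read_state();print(s)
for n in("scene","top"):
    p,d=env.camera(n);c=env.get_calibration(n);print(n,c)
    cv2.imwrite(f"pics/{n}0.png",p[:,:,::-1]);np.savez(f"{n}0.npz",p=p,d=d)
E
```

```text
{'t': 0.0, 'joint_positions': array([ 1.44470362e+00,  4.08164706e-02,  8.38338339e-02, -4.76743582e-04,
       -1.61547814e+00, -3.33692473e-01]), 'joint_velocities': array([-8.87870452e-06,  2.25992915e-03, -1.24267603e-03,  2.40674544e-04,
       -4.08955046e-04, -8.89252632e-04]), 'joint_torque': array([ 5.22622140e-04, -3.68199599e+01,  3.47403181e+01,  6.93268597e+00,
       -5.46721159e-03, -2.30690283e-06]), 'eef_pos': array([0.26608489, 0.53756076, 0.30288621]), 'eef_rot': array([ 8.52420150e-04,  9.73692893e-01, -2.27862681e-01, -1.50631100e-04]), 'wrist_force': array([0.3566862 , 0.37297485, 0.13827044]), 'moment': array([ 0.0274992 ,  0.04755666, -0.01967985]), 'grasp_force': 0.0, 'finger_gap': 0.08552757419465574}
scene {'mtx': array([[453.17829441,   0.        , 307.86990255],
       [  0.        , 453.17829441, 232.7586822 ],
       [  0.        ,   0.        ,   1.        ]]), 'R': array([[ 0.68848542, -0.72502177,  0.01820054],
       [-0.5010299 , -0.49362596, -0.71084629],
       [ 0.52436329,  0.4802883 , -0.70311186]]), 't': array([-0.32298755,  0.32812995,  0.91426808])}
top {'mtx': array([[512.85156373,   0.        , 313.79893455],
       [  0.        , 512.85156373, 239.98426951],
       [  0.        ,   0.        ,   1.        ]]), 'R': array([[ 0.0099501 , -0.99982198, -0.01603111],
       [-0.98665905, -0.00721133, -0.16264044],
       [ 0.16249588,  0.01743553, -0.98655516]]), 't': array([0.04981443, 0.48864887, 1.25146428])}
```

View pics/top0.png

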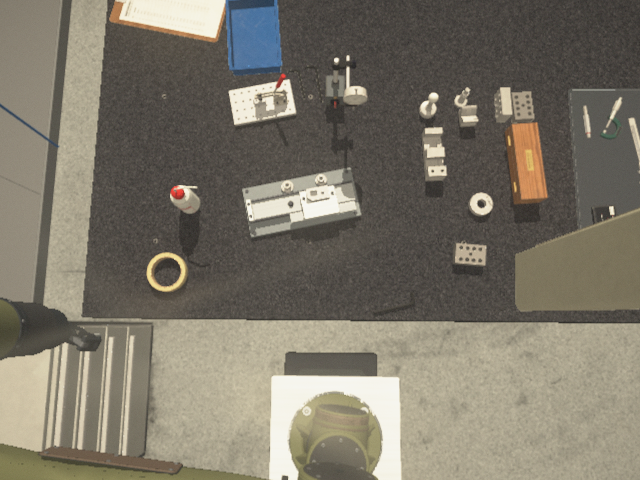

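View pics/scene0.png

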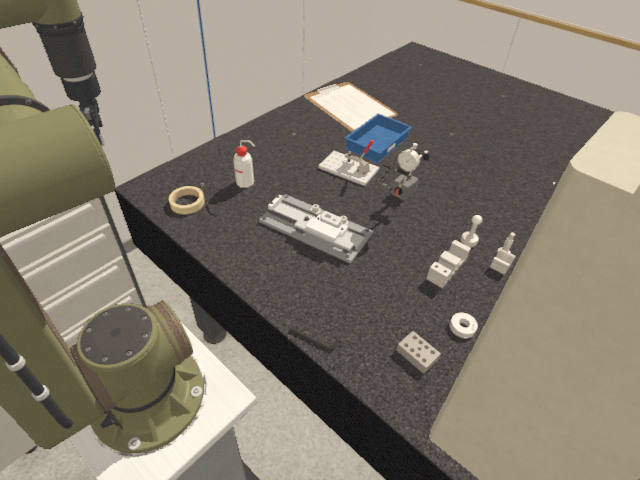

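The top view shows the slideway at about (302,203). The pallet is at about (322,203), the hubs are on the far side, and the bar is on the side near the robot. The stop is at the left end, so slideway +X is roughly world +y.

```bash
cat > h.py <<'E'
from workcell import env
import cv2,numpy as np
def ray(c,uv,z):
    K,R,t=c["mtx"],c["R"],c["t"]; o=-R.T@t
    d=R.T@np.linalg.inv(K)@np.array([uv[0],uv[1],1.]); return o+d*(z-o[2])/d[2]
def proj(c,X):
    q=c["mtx"]@(c["R"]@np.asarray(X)+c["t"]); return q[:2]/q[2]
E
python3 - <<'E'
from h import *
z=np.load("top0.npz");p=z["p"];c=env.get_calibration("top")
x0,y0,x1,y1=232,160,372,245
cv2.imwrite("pics/topc.png",cv2.resize(p[y0:y1,x0:x1,::-1],None,fx=5.7,fy=5.7,interpolation=cv2.INTER_CUBIC))
g=cv2.GaussianBlur(cv2.cvtColor(p,cv2.COLOR_RGB2GRAY),(3,3),0)
m=np.zeros_like(g);m[y0:y1,x0:x1]=(g[y0:y1,x0:x1]>75)*255
m=cv2.morphologyEx(m,cv2.MORPH_OPEN,np.ones((3,3)))
m=cv2.morphologyEx(m,cv2.MORPH_CLOSE,np.ones((9,9)))
k=max(cv2.findContours(m,0,2)[0],key=cv2.contourArea)
r=cv2.minAreaRect(k);print(r)
b=cv2.boxPoints(r);print(b)
w=np.array([ray(c,q,.012) for q in b]);print(w.round(4),w.mean(0),[np.linalg.norm(w[i]-w[i-1]) for i in range(4)])
E
```

```text
((301.5, 202.0), (84.0, 139.0), 90.0)
[[232. 160.]
 [371. 160.]
 [371. 244.]
 [232. 244.]]
[[ 0.7061  0.2735  0.012 ]
 [ 0.7078 -0.0943  0.012 ]
 [ 0.4835 -0.0924  0.012 ]
 [ 0.4808  0.2654  0.012 ]] [0.59457472 0.08804012 0.012     ] [np.float64(0.22541767613964792), np.float64(0.36773956242906286), np.float64(0.2243366086451032), np.float64(0.357811012702747)]
```

View pics/topc.png

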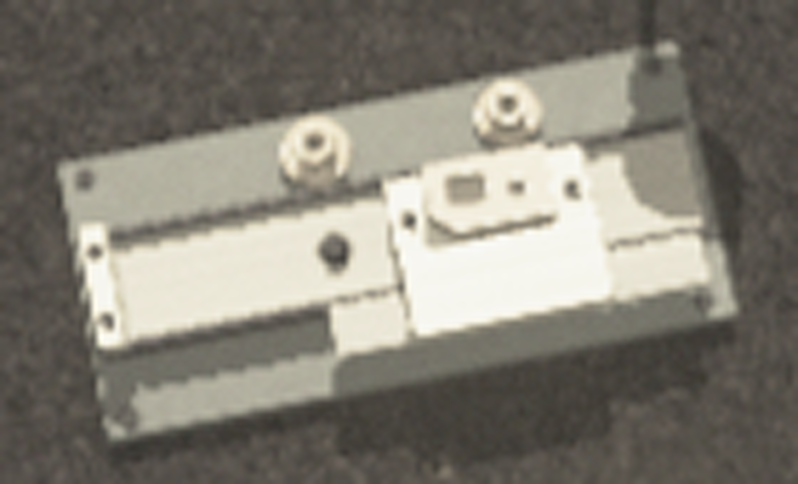

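The crop shows the plate corners at about (60,163), (678,43), (737,315) and (110,440). The pin is at (335,245) and the flange's rear face is near (610,295). The bar runs under the flange from (712,260) to (332,325).

```bash
cat >> h.py <<'E'
def frame(p,a):  # slideway->world
    a=np.array(a);Y=np.array([-a[1],a[0]]);return lambda x,y:np.asarray(p)+x*a+y*Y
E
python3 - <<'E'
from h import *
from scipy.spatial.transform import Rotation as Ro
c=env.get_calibration("top")
f=lambda u,v:(231.5+(u+.5)/5.7,159.5+(v+.5)/5.7)
W=[ray(c,f(*q),.012)[:2] for q in[(60,163),(678,43),(737,315),(110,440)]]
W=np.array(W);print(W.round(4),[np.linalg.norm(W[i]-W[i-1]).round(4) for i in range(4)])
o=W.mean(0);a=(W[0]-W[1]+W[3]-W[2]);a/=np.linalg.norm(a);print("o",o,"a",a,np.degrees(np.arctan2(a[1],a[0])))
pin=ray(c,f(335,245),.03)[:2];F=frame(o,a);print("pin",pin,F(.022,0))
r=ray(c,f(610,297),.055)[:2]-o;print("rear pt in sw",r@a,r@[-a[1],a[0]])
s=env.read_state();q=s["eef_rot"];M=Ro.from_quat([*q[1:],q[0]]).as_matrix();print(M.round(3),"tool y ang",np.degrees(np.arctan2(M[1,1],M[0,1])))
for X in(-.11,-.09,-.05,.016):print(X,F(X,.041))
print(env.get_calibration("wrist"))
E
```

```text
[[ 0.6293  0.2441]
 [ 0.688  -0.0403]
 [ 0.5598 -0.0669]
 [ 0.5001  0.2171]] [np.float64(0.132), np.float64(0.2904), np.float64(0.131), np.float64(0.2902)]
o [0.59430444 0.08851287] a [-0.2040381   0.97896295] 101.77319600705397
pin [0.5870128  0.11549052] [0.5898156  0.11005005]
rear pt in sw -0.0869329039201362 0.05495060789316133
[[ 0.896 -0.444 -0.001]
 [-0.444 -0.896 -0.002]
 [ 0.     0.002 -1.   ]] tool y ang -116.3435142826061
-0.11 [ 0.57661115 -0.02753862]
-0.09 [ 0.57253039 -0.00795936]
-0.05 [0.56436887 0.03119916]
0.016 [0.55090235 0.09581071]
{'mtx': array([[342.86231027,   0.        , 314.19521213],
       [  0.        , 342.86231027, 240.23473826],
       [  0.        ,   0.        ,   1.        ]]), 'tool_from_camera': array([[-1.12269219e-04, -9.60626392e-01, -2.77843341e-01,
         7.08693648e-02],
       [ 9.99999985e-01, -1.45034010e-04,  9.73724278e-05,
         7.37979791e-04],
       [-1.33835258e-04, -2.77843326e-01,  9.60626394e-01,
        -6.96716011e-02],
       [ 0.00000000e+00,  0.00000000e+00,  0.00000000e+00,
         1.00000000e+00]])}
```

>>> carry_out([
  [0,0.03,-0.054,0,0,0,4],
  [0,0.06,-0.108,0,0,0,8],
  [0,0.09,-0.162,0,0,0,12],
  [0,0.12,-0.216,0,0,0,16],
  [0,0.15,-0.27,0,0,0,20],
])

```text
t: 0.72
eef_pos: [0.4167, 0.2658, 0.3037]
eef_rot: [0.0, 0.999, -0.054, -0.0]
wrist_force: [1.4, 0.9, 0.4]
finger_gap: -0.0003
grasp_force: 0.0
```

>>> carry_out([
  [0,0.03,-0.054,0,0,0,4],
  [0,0.06,-0.108,0,0,0,8],
  [0,0.09,-0.162,0,0,0,12],
  [0,0.12,-0.216,0,0,0,16],
  [0,0.15,-0.27,0,0,0,18.1],
])

```text
t: 1.35
eef_pos: [0.5668, -0.0042, 0.3036]
eef_rot: [-0.0, 0.995, 0.103, -0.0]
wrist_force: [0.7, 1.3, 0.2]
finger_gap: -0.0
grasp_force: 0.0
```

>>> carry_out([
  [0,0.0,-0.02,-0.05,0,0,0],
  [0,0.0,-0.03,-0.08,0,0,0],
  [0,0.0,-0.03,-0.08,0,0,0],
])

```text
t: 1.72
eef_pos: [0.565, -0.0331, 0.2207]
eef_rot: [0.0, 0.995, 0.102, -0.003]
wrist_force: [-0.7, 0.5, 0.7]
finger_gap: -0.0002
grasp_force: 0.0
```

```bash
cat >> h.py <<'E'
from scipy.spatial.transform import Rotation as Ro
def wrist():
    s=env.read_state();p,d=env.camera("wrist");k=env.get_calibration("wrist")
    q=s["eef_rot"];T=np.eye(4);T[:3,:3]=Ro.from_quat([*q[1:],q[0]]).as_matrix();T[:3,3]=s["eef_pos"]
    C=np.linalg.inv(T@k["tool_from_camera"]);return s,p,d,dict(mtx=k["mtx"],R=C[:3,:3],t=C[:3,3])
E
python3 - <<'E'
from h import *
s,p,d,c=wrist();print(s["t"],s["eef_pos"],s["wrist_force"],s["finger_gap"],s["joint_positions"])
cv2.imwrite("pics/w1.png",p[:,:,::-1]);np.savez("w1.npz",p=p,d=d,**c)
E
```

```text
1.725 [ 0.56503859 -0.03309683  0.22071267] [-0.70901287  0.5252322   0.70468777] -0.0002167990947459134 [ 2.95647277e-01 -3.94717387e-02 -1.45638343e-01 -7.69439883e-04
 -1.47053101e+00  1.47892979e+00]
```

View pics/w1.png

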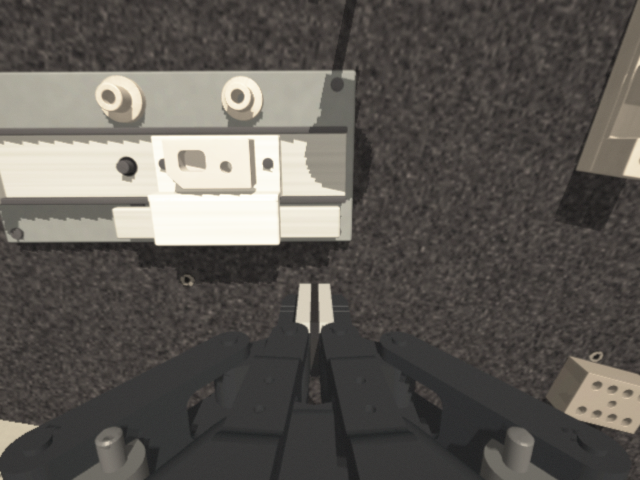

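The wrist view shows the fingertips at about (314,285). The bar's rear end is at column 340, rows 206–237. The flange's rear face is at column 279, rows 193–245, the pin is at (126,166), and the plate's right edge runs from (356,70) to (352,242).

Run:
```python
from h import *
c=np.load("w1.npz")
R=lambda u,v,z:ray(c,(u,v),z)[:2]
b0,b1=R(340,206,.04),R(340,237,.04); bl=R(114,207,.04)
f0,f1=R(279.5,193,.055),R(279.5,245,.055);fl=R(152,193,.055)
pin=R(126,166,.03);p0,p1=R(356,70,.012),R(352,242,.012);q0=R(5,242,.012)
for n in"b0 b1 bl f0 f1 fl pin p0 p1 q0".split():print(n,globals()[n].round(4))
n=lambda v:np.degrees(np.arctan2(v[1],v[0]))
print("ang",n(bl-b0),n(fl-f0),n(b1-b0)-90,n(f1-f0)-90,n(p1-p0)-90,n(q0-p1))
a=np.array([np.cos(np.radians(101.8)),np.sin(np.radians(101.8))]);Y=np.array([-a[1],a[0]])
print("o est bar",(b0+b1)/2+.14*a-.041*Y,"plate",(p0+p1)/2+.146*a,"pin",pin-.022*a)
print("tip px",proj(c,env.read_state()["eef_pos"]-[0,0,.073]))
```

```text
b0 [ 0.5918 -0.0478]
b1 [ 0.5685 -0.0531]
bl [0.5573 0.1156]
f0 [ 0.5947 -0.0034]
f1 [ 0.5579 -0.0099]
fl [0.577  0.0823]
pin [0.5873 0.1135]
p0 [ 0.6884 -0.0399]
p1 [ 0.5589 -0.0678]
q0 [0.4995 0.2199]
ang 101.91878232594541 101.66256093657447 -257.11161334499934 -259.9797905431551 -257.8181686195029 101.66024101415665
o est bar [0.59165107 0.09495841] plate [0.59378249 0.08905912] pin [0.5917542  0.09195849]
tip px [311.90111386 301.25453705]
```

>>> carry_out([
  [0,0.01,0.003,-0.045,0,0,0],
  [0,0.01,0.003,-0.09,0,0,0],
  [0,0.01,0.003,-0.1,0,0,0],
  [0,0.01,0.003,-0.1,0,0,0],
])

```text
t: 2.28
eef_pos: [0.577, -0.0289, 0.1259]
eef_rot: [0.0, 0.995, 0.103, 0.001]
wrist_force: [1.1, 0.2, 0.5]
finger_gap: 0.0001
grasp_force: 0.0
```

Run:
```python
from h import *
s,p,d,c=wrist();print(s["t"],s["eef_pos"],s["eef_rot"],s["wrist_force"])
cv2.imwrite("pics/w2.png",p[:,:,::-1]);np.savez("w2.npz",p=p,d=d,**c)
```

```text
2.275 [ 0.57704913 -0.02888932  0.12587277] [3.77031220e-04 9.94693688e-01 1.02875253e-01 1.00337275e-03] [1.09343853 0.18636758 0.49131556]
```

View pics/w2.png

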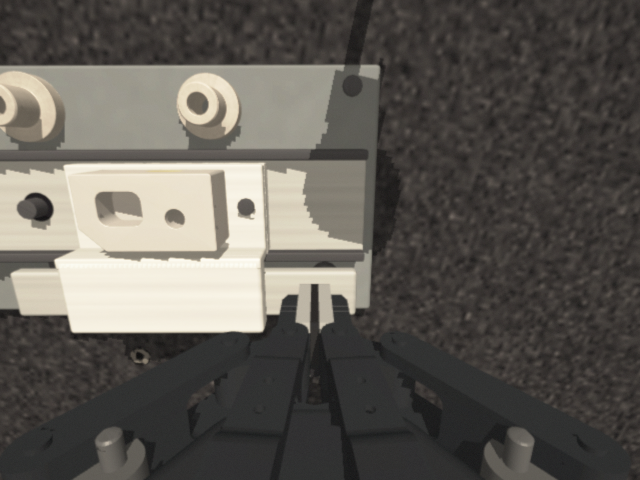

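The tips are over the bar, with the far tip edge at row 285 and the bar at rows 268–311. The flange's rear edge is at column 266.

Run:
```python
from h import *
c=np.load("w2.npz");e=env.read_state()["eef_pos"]
a=np.array([np.cos(np.radians(101.8)),np.sin(np.radians(101.8))]);Y=np.array([-a[1],a[0]])
for n,u,v,z in[("bar far",300,268,.04),("bar end",356,285,.04),("bar near",358,311,.04),("bar left far",15,268,.04),("flange rear",265.5,331,.055),("flange rear top",265.5,255,.055),("tip far L",298,285,.053),("tip far R",332,285,.053),("pin",36,207,.03)]:
    r=ray(c,(u,v),z)[:2]-e[:2];print(n,"X",(r@a*1e3).round(1),"Y",(r@Y*1e3).round(1))
```

```text
bar far X 6.2 Y -11.2
bar end X -21.2 Y -2.3
bar near X -22.7 Y 11.9
bar left far X 143.9 Y -11.2
flange rear X 21.8 Y 14.2
flange rear top X 20.4 Y -22.8
tip far L X 6.6 Y -7.9
tip far R X -8.7 Y -7.9
pin X 135.2 Y -39.2
```

>>> carry_out([
  [0,0,0,-0.004,0,0,0],
  [0,0,0,-0.008,0,0,0],
  [0,0,0,-0.008,0,0,0],
])

```text
t: 2.7
eef_pos: [0.5761, -0.0293, 0.1158]
eef_rot: [-0.0, 0.995, 0.102, -0.0]
wrist_force: [0.9, -1.4, -0.4]
finger_gap: -0.0
grasp_force: 0.0
```

>>> carry_out([
  [0,0,0,-0.003,0,0,0],
  [0,0,0,-0.006,0,0,0],
  [0,0,0,-0.006,0,0,0],
])

```text
t: 3.08
eef_pos: [0.5765, -0.0294, 0.1103]
eef_rot: [0.0, 0.995, 0.102, 0.0]
wrist_force: [-0.1, -0.3, 4.3]
finger_gap: 0.0003
grasp_force: 1.9
```

>>> carry_out([
  [0,0,0,-0.002,0,0,0],
  [0,0,0,-0.004,0,0,0],
  [0,0,0,-0.004,0,0,0],
  [0,0,0,-0.004,0,0,0],
])

```text
t: 3.58
eef_pos: [0.5764, -0.0294, 0.1062]
eef_rot: [0.0, 0.995, 0.102, 0.0]
wrist_force: [0.4, 0.1, 5.8]
finger_gap: -0.0001
grasp_force: 2.5
```

>>> carry_out([
  [0,0,0,-0.002,0,0,0],
  [0,0,0,-0.004,0,0,0],
  [0,0,0,-0.004,0,0,0],
  [0,0,0,-0.004,0,0,0],
])

```text
t: 4.08
eef_pos: [0.5765, -0.0294, 0.1024]
eef_rot: [0.0, 0.995, 0.102, 0.0]
wrist_force: [-1.1, 1.5, 6.8]
finger_gap: 0.0002
grasp_force: 3.1
```

>>> carry_out([
  [0,-0.001,0.0049,0,0,0,0],
  [0,-0.002,0.0098,0,0,0,0],
  [0,-0.0031,0.0147,0,0,0,0],
  [0,-0.0041,0.0196,0,0,0,0],
  [0,-0.0041,0.0196,0,0,0,0],
])

```text
t: 4.7
eef_pos: [0.5726, -0.0101, 0.1027]
eef_rot: [0.001, 0.995, 0.102, 0.001]
wrist_force: [-0.5, -2.0, 6.7]
finger_gap: -0.0002
grasp_force: 3.0
```

>>> carry_out([
  [0,-0.001,0.0049,0,0,0,0],
  [0,-0.002,0.0098,0,0,0,0],
  [0,-0.0031,0.0147,0,0,0,0],
  [0,-0.0041,0.0196,0,0,0,0],
  [0,-0.0041,0.0196,0,0,0,0],
])

```text
t: 5.32
eef_pos: [0.5684, 0.0095, 0.1026]
eef_rot: [0.001, 0.995, 0.102, 0.001]
wrist_force: [-0.5, -1.8, 6.6]
finger_gap: -0.0
grasp_force: 3.0
```

Run:
```python
from h import *
s,p,d,c=wrist();print(s["t"],s["eef_pos"],s["eef_rot"],s["wrist_force"])
cv2.imwrite("pics/w3.png",p[:,:,::-1]);np.savez("w3.npz",p=p,d=d,**c)
```

```text
5.325 [0.56840707 0.00948046 0.10262341] [6.36385820e-04 9.94733737e-01 1.02489480e-01 5.42202154e-04] [-0.47912718 -1.84479774  6.61671051]
```

View pics/w3.png

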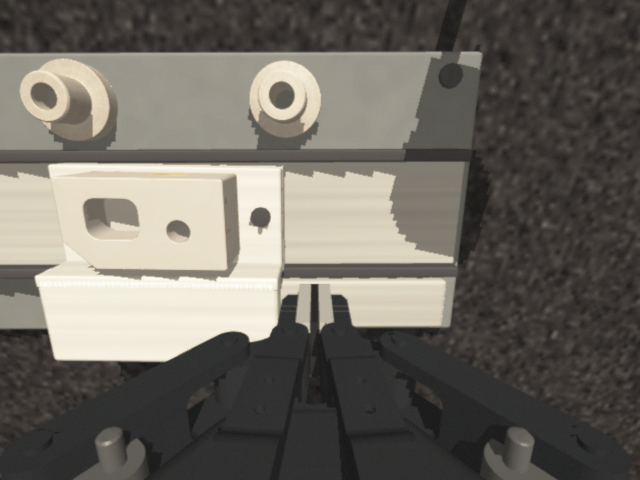

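The flange's rear edge is at column 281, touching the fingers and moving with them. The tips are still centred on the bar, which spans rows 279–325. About 92 mm of travel remains.

>>> carry_out([
  [0,-0.001,0.0049,0,0,0,0],
  [0,-0.002,0.0098,0,0,0,0],
  [0,-0.0031,0.0147,0,0,0,0],
  [0,-0.0041,0.0196,0,0,0,0],
  [0,-0.0051,0.0245,0,0,0,0],
])

```text
t: 6.0
eef_pos: [0.5633, 0.0336, 0.1026]
eef_rot: [0.001, 0.995, 0.102, 0.0]
wrist_force: [0.0, -5.0, 5.6]
finger_gap: -0.0
grasp_force: 3.7
```

>>> carry_out([
  [0,-0.001,0.0049,0,0,0,0],
  [0,-0.002,0.0098,0,0,0,0],
  [0,-0.0031,0.0147,0,0,0,0],
  [0,-0.0041,0.0196,0,0,0,0],
  [0,-0.0051,0.0245,0,0,0,0],
])

```text
t: 6.62
eef_pos: [0.5583, 0.0581, 0.1026]
eef_rot: [0.001, 0.995, 0.102, 0.0]
wrist_force: [-0.1, -4.3, 6.3]
finger_gap: -0.0002
grasp_force: 3.7
```

>>> carry_out([
  [0,-0.001,0.0049,0,0,0,0],
  [0,-0.002,0.0098,0,0,0,0],
  [0,-0.0031,0.0147,0,0,0,0],
  [0,-0.0041,0.0196,0,0,0,0],
  [0,-0.0051,0.0245,0,0,0,0],
])

```text
t: 7.25
eef_pos: [0.5531, 0.0825, 0.1026]
eef_rot: [0.001, 0.995, 0.102, 0.0]
wrist_force: [-0.1, -4.2, 6.6]
finger_gap: 0.0001
grasp_force: 3.8
```

Next is 10 mm, then slower 1–2 mm steps until the stop is felt.

>>> carry_out([
  [0,-0.0006,0.0029,0,0,0,0],
  [0,-0.0012,0.0059,0,0,0,0],
  [0,-0.0018,0.0088,0,0,0,0],
  [0,-0.0023,0.0108,0,0,0,0],
  [0,-0.0027,0.0127,0,0,0,0],
])

```text
t: 7.88
eef_pos: [0.5505, 0.0952, 0.1026]
eef_rot: [0.001, 0.995, 0.102, 0.0]
wrist_force: [0.5, -4.4, 6.5]
finger_gap: 0.0001
grasp_force: 3.8
```

>>> carry_out([
  [0,-0.0002,0.001,0,0,0,0],
  [0,-0.0004,0.002,0,0,0,0],
  [0,-0.0006,0.0029,0,0,0,0],
])

```text
t: 8.25
eef_pos: [0.5499, 0.0981, 0.1026]
eef_rot: [0.001, 0.995, 0.102, 0.0]
wrist_force: [-0.7, -4.2, 6.5]
finger_gap: 0.0004
grasp_force: 3.8
```

>>> carry_out([
  [0,-0.0002,0.001,0,0,0,0],
  [0,-0.0004,0.002,0,0,0,0],
  [0,-0.0004,0.002,0,0,0,0],
])

```text
t: 8.62
eef_pos: [0.5495, 0.1001, 0.1026]
eef_rot: [0.001, 0.995, 0.102, 0.0]
wrist_force: [0.9, -3.3, 6.4]
finger_gap: -0.0001
grasp_force: 3.5
```

>>> carry_out([
  [0,-0.0002,0.001,0,0,0,0],
  [0,-0.0004,0.002,0,0,0,0],
  [0,-0.0004,0.002,0,0,0,0],
])

```text
t: 9.0
eef_pos: [0.5491, 0.1021, 0.1026]
eef_rot: [0.001, 0.995, 0.102, 0.0]
wrist_force: [-0.1, -3.4, 6.0]
finger_gap: -0.0002
grasp_force: 3.5
```

>>> carry_out([
  [0,-0.0002,0.001,0,0,0,0],
  [0,-0.0004,0.002,0,0,0,0],
  [0,-0.0004,0.002,0,0,0,0],
])

```text
t: 9.38
eef_pos: [0.5487, 0.1041, 0.1026]
eef_rot: [0.001, 0.995, 0.102, 0.0]
wrist_force: [-0.4, -3.9, 6.2]
finger_gap: -0.0004
grasp_force: 3.5
```

Run:
```python
from h import *
s,p,d,c=wrist();print(s["t"],s["eef_pos"],s["eef_rot"],s["wrist_force"])
cv2.imwrite("pics/w4.png",p[:,:,::-1]);np.savez("w4.npz",p=p,d=d,**c)
```

```text
9.375 [0.54865168 0.1041235  0.10259449] [9.06810008e-04 9.94752554e-01 1.02305285e-01 4.03993928e-04] [-0.44299956 -3.85197652  6.15655104]
```

View pics/w4.png

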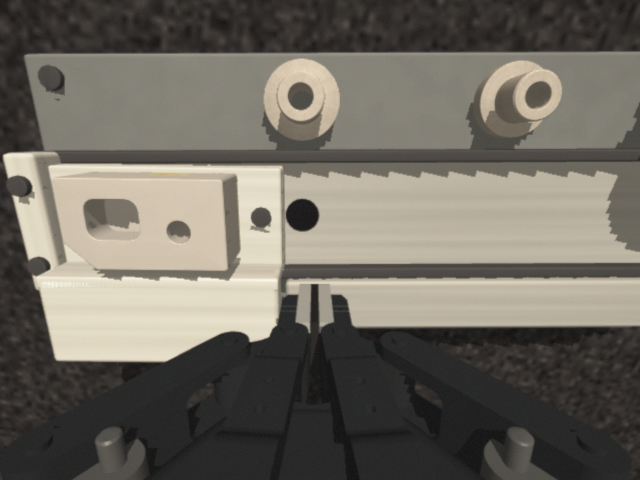

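The hole at (302,214), with its pin sunk, is now just behind the pallet's rear edge (column 284). The front is close to the end stop at columns 5–60.

Run:
```python
from h import *
c=np.load("w4.npz");e=env.read_state()["eef_pos"]
a=np.array([np.cos(np.radians(101.8)),np.sin(np.radians(101.8))]);Y=np.array([-a[1],a[0]])
for n,u,v,z in[("hole",302,214,.022),("plate rear",284,214,.038),("flange rear",281,320,.055),("plate corner",49,165,.038)]:
    r=ray(c,(u,v),z)[:2]-e[:2];print(n,"X",(r@a*1e3).round(1),"Y",(r@Y*1e3).round(1))
```

```text
hole X 4.5 Y -39.1
plate rear X 11.1 Y -42.4
flange rear X 11.8 Y -4.8
plate corner X 100.6 Y -61.7
```

>>> carry_out([
  [0,-0.0002,0.001,0,0,0,0],
  [0,-0.0003,0.0015,0,0,0,0],
  [0,-0.0003,0.0015,0,0,0,0],
])

```text
t: 9.8
eef_pos: [0.5485, 0.1051, 0.1026]
eef_rot: [0.001, 0.995, 0.102, 0.0]
wrist_force: [1.7, -6.5, 6.5]
finger_gap: 0.0002
grasp_force: 5.0
```

>>> carry_out([
  [0,-0.0002,0.001,0,0,0,0],
  [0,-0.0002,0.001,0,0,0,0],
])

```text
t: 10.05
eef_pos: [0.5484, 0.1053, 0.1027]
eef_rot: [0.002, 0.995, 0.102, 0.0]
wrist_force: [0.9, -8.6, 6.3]
finger_gap: -0.0002
grasp_force: 7.4
```

>>> carry_out([
  [0,-0.0002,0.001,0,0,0,0],
  [0,-0.0002,0.001,0,0,0,0],
])

```text
t: 10.3
eef_pos: [0.5482, 0.1055, 0.1028]
eef_rot: [0.003, 0.995, 0.102, 0.0]
wrist_force: [2.5, -12.6, 7.3]
finger_gap: -0.0001
grasp_force: 9.3
```

The force climbs with no further motion, so the pallet is on the stop. I'll back off a few mm while still pressing, then rise.

>>> carry_out([
  [0,0.0004,-0.002,0,0,0,0],
  [0,0.0008,-0.004,0,0,0,0],
  [0,0.0013,-0.006,0,0,0,0],
  [0,0.0013,-0.006,0,0,0,0],
])

```text
t: 10.8
eef_pos: [0.5493, 0.1029, 0.1026]
eef_rot: [-0.0, 0.995, 0.102, 0.001]
wrist_force: [-0.9, 1.1, 5.8]
finger_gap: -0.0001
grasp_force: 3.0
```

>>> carry_out([
  [0,0,0,0.004,0,0,0],
  [0,0,0,0.008,0,0,0],
  [0,0,0,0.012,0,0,0],
  [0,0,0,0.018,0,0,0],
  [0,0,0,0.024,0,0,0],
])

```text
t: 11.42
eef_pos: [0.5484, 0.1022, 0.1255]
eef_rot: [0.0, 0.995, 0.102, -0.001]
wrist_force: [0.3, -0.8, 0.4]
finger_gap: -0.0001
grasp_force: 0.0
```

>>> carry_out([
  [0,0,0,0.03,0,0,0],
  [0,0,0,0.07,0,0,0],
  [0,0,0,0.1,0,0,0],
  [0,0,0,0.1,0,0,0],
])

```text
t: 11.92
eef_pos: [0.5496, 0.1026, 0.229]
eef_rot: [-0.001, 0.995, 0.102, 0.002]
wrist_force: [-0.1, 0.1, 0.7]
finger_gap: 0.0
grasp_force: 0.0
```

Run:
```python
from h import *
s,p,d,c=wrist();print(s["t"],s["eef_pos"],s["eef_rot"],s["wrist_force"])
cv2.imwrite("pics/w5.png",p[:,:,::-1]);np.savez("w5.npz",p=p,d=d,**c)
```

```text
11.925 [0.54963305 0.1026339  0.22900468] [-5.73611620e-04  9.94740367e-01  1.02401023e-01  2.30313814e-03] [-0.11559718  0.05209388  0.69246239]
```

View pics/w5.png

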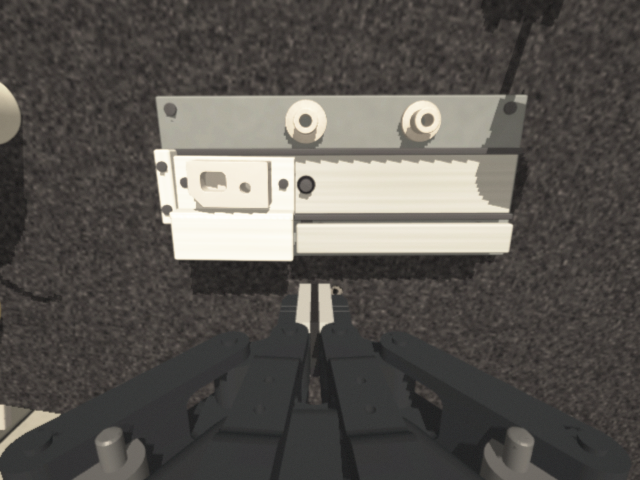

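The pallet sits against the stop block (front at column 174), and the pin at (306,184) is behind its rear edge (column 295). I'll confirm the heights and the gap with depth.

Run:
```python
from h import *
c=np.load("w5.npz");d=c["d"];o=-c["R"].T@c["t"]
def z(u,v):
    q=np.median(d[v-1:v+2,u-1:u+2]);return (c["R"].T@(np.linalg.inv(c["mtx"])@[u,v,1]*q)+o)[2].round(4)
for n,u,v in[("bar",400,238),("bar2",330,238),("pin",306,184),("bed",420,185),("bed2",340,185),("plate front",183,200),("plate rear",288,200),("flange l",185,240),("flange r",285,240),("stop",166,190)]:print(n,z(u,v))
a=np.array([np.cos(np.radians(101.8)),np.sin(np.radians(101.8))])
P=lambda u,v,h:ray(c,(u,v),h)[:2]@a*1e3
print("flange rear-pin",P(294,240,.055)-P(306,184,.030),"bar end - flange rear",P(297,238,.04)-P(294,240,.055))
```

```text
bar 0.0398
bar2 0.0397
pin 0.0297
bed 0.0222
bed2 0.0221
plate front 0.0378
plate rear 0.0375
flange l 0.0551
flange r 0.0551
stop 0.0417
flange rear-pin 8.582524356402846 bar end - flange rear -1.4546583980395154
```

The bar top is at z = 39.8 mm and the pin at 29.7 mm, so both are fully up. The pallet is flat and its rear is about 8.6 mm past the pin's centre, against 9 mm nominal.

```bash
python3 -c "
from workcell import env
print(env.close_job())"
```

```text
the job is handed in; nothing more can be done
None
```

The job is handed in: the pallet is home against the end stop, the bar and its pin have sprung back up behind it, and the arm is clear; the hand-in call returned no verdict.

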